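# Hang the lift-off furnace door and shut it

### The arm

A 7-joint arm with a two-finger parallel gripper is mounted at the origin on a cart in front of the work surface, level with it; the furniture and walls round the work are solid. World frame = base frame: x ahead of the robot, y to its left, z up, the work surface at z = 0. Lengths are in m, angles in rad, forces in N, time in s.
With the tool pointing down it reaches from about 0.425 to 0.95 m from the base axis. Payload 4.7 kg.
Tool frame: the origin (TCP) lies midway between the tips of the shut fingers; the grasp point (between the pads) lies 19 mm behind it; z points along the fingers, y is the line along which they close (so a half turn about z gives the same grasp; the last joint's range is limited). The gripper opens to 87 mm and grips with 3 to 60 N. Pads are 19 mm wide; open, the fingers measure 117 mm over their backs; the gripper's body (75 mm by 190 mm) begins 51 mm behind the grasp point.
Start: joints at [1.132, 0.469, -0.049, 1.532, 0.024, 1.141, -0.082], TCP at [0.269, -0.619, 0.223] pointing down, gripper open.
Joint ranges: [-2.59, 2.59], [-0.33, 1.99], [-1.39, 1.29], [0.1, 2.45], [-1.04, 4.18], [0.21, 1.99], [-2.66, 2.66]. Speed limits (rad/s): [2.57, 2.57, 3.14, 3.14, 3.14, 3.14, 3.14].

### API

Orientations are given as a rotation vector (axis times angle).
In Python, from plant import r, eyes gives the robot as it stands.
- The arm moves only by the tool step_arm, never from a script. Its argument "moves" is a list of rows, each an object with "delta_pos": the shift along the tool's x, y, z in mm, a list of three; "spin": the turn about the tool's z in rad. A call has 1 to 10 rows; each row shifts and turns the commanded pose from where the row before left it, along the tool's axes as they then stand; what a row does not reach is not made up. A row lasts 1/8 s, in which the tool goes at most 62.5 mm and 10.7 degrees, less where a joint would pass 70% of its speed; a pose out of reach is approached as far as the arm can. A call is refused whole if a number of a shift passes 62.5 or a number of a turn 0.188, either way. A call with a gripper value outside its range is refused whole. "gripper" is the opening, from 0 (shut) to 1 (fully open), set as the call begins (left out, the last holds). The fingers move at their own pace and stop on an object; "newtons" is the grip in N (left out, the last holds). Time passes only in rows, so rows that do not move let the fingers close. It gives the time, the measured TCP pose, the force, the opening and the grip force at its end, in the units of the state.
- r.get_obs(): the state, without advancing time (a new reading comes with each control period).
- eyes.capture(name): name is "side" or "top" or "wrist"; returns the picture (480x640x3 uint8, red, green, blue); there is no depth.
- eyes.camera_params(name): a dict with "fov_y" (degrees; the focal length in pixels is half the picture's height over the tangent of half this angle, whatever the lens; pixels are square), "cx", "cy" (the principal point, pixels), "camera_from_world" (4x4, takes a point from world to camera coordinates). Camera axes: x right, y down, z forward; pixel columns grow to the right and rows downward; lengths in m; the calibration is good to about 2 mm. The wrist camera is an equidistant fisheye: a pixel r from the principal point sees the ray r / f radians off the axis. A picture is of the moment at which its call begins: read the wrist's pose just before it. camera_params takes no time and is no camera call; for the wrist camera it gives the pose at the moment of the call.
- r.hand_in(): hands the job in; it is judged then, once.
The state is a dict: "time": time; "joint_pos": joint angles; "qd": joint speeds; "effort": joint torques, N m; "tcp_pos": TCP position; "ee_rot": TCP orientation; "ft_force": force on the tool from outside, world axes, zero at the start; "moment": the same for the moment, N m; "finger_gap": opening from 0.0 (shut) to 1.0 (fully open); "grasp_force": force on a finger pad.
Only numpy, scipy, OpenCV 4.12 (cv2) and the standard library are available. Lean on these libraries where they do the work, as an engineer would, in place of code of your own. Each camera call takes 0.05 s, during which the arm holds its last target. There are 200 camera calls.

### The job

The little bench furnace's lift-off door is off and standing on the bench: hang it again. Hold it upright and square to the furnace front, as a wide-open door stands, bring it in from the front and lower it by hand, all the way, so that its two knuckles go over the two hinge pins together and sit fully down; the hinge is packed out a little differently every time, so feel for the pins and do not force it: the brick is brittle and will not stand more than a few kilos of push. Then let go and swing the door fully shut, past its spring catch, and leave the other things on the bench where they are.

Things in the scene. Friction and masses are not known exactly. Their poses are not given: they have to be found in the camera images.
- furnace: Small grey-blue bench furnace, fixed: 150 deep (x) x 243 wide (y -90 to +153) x 170 high, white square chamber mouth, control column at the left. Origin on the bench below the mouth, 75 mm behind the front face (plane x = -75; it looks to -x). z up, y to the left. A hood (bottom z = 154, x to -97, y +-75) stops a shut or half-shut door from being lifted on or off.
- hinge_back (a point): Where the line of the two hinge pins would be with the hinge plate fully back, at (-88.5, -83, 42) of the furnace. The plate is packed out: both pins truly stand 3 to 12 mm before this (furnace -x) and up to 3 off in y, shown by no pose; find them by feel or sight. Two upright steel pins in line, 8 thick, 16 long, flat tips, on 17 wide seats at z = 42 and 116 exactly (tips at 58, 132).
- catch (a point): Brass roller of the door catch, 12 mm thick, at (-97, 76, 80) of the furnace when at rest; a light spring (up to 4 N) lets it give way to +y. It snaps in front of the door's striker and holds the door shut: expect a light extra push over the last 20 mm of the free edge's way.
- door: Loose grey-blue steel door lined with white brick, 0.4 to 0.6 kg, standing upright: slab 32 thick (x -16 outer face to +16 brick face), 130 wide (y +-65), 120 high; knuckles beyond its -y edge. Origin: middle of the underside, z up. Grip it over the top edge. Shut: axes parallel to the furnace's. Wide open: turned +90 degrees about z from that. Hung fully down: underside 28 above the bench.
- door_low_knuckle (a point): Centre of the lower mouth of the lower knuckle, at (0, -83, 14) of the door: a tube 17 outside, 10 bore, 18 long, that drops over the lower pin with 1 mm play all round and turns freely. Fully down it is at z = 42 above the bench.
- door_high_knuckle (a point): Centre of the lower mouth of the upper knuckle, the same tube, at (0, -83, 88) of the door. Fully down it is at z = 116 above the bench.
- door_free_edge (a point): Point on the door's brick face near its free edge, at (16, 60, 60) of the door; with the door shut it touches the furnace front or nearly (furnace x = -75). On the free edge a round striker, 12 thick, stands out 9 (door z 40 to 64); on the outer face a black knob, 24 wide, stands out 32 at door y = 44, z = 40.
- spirit_lamp: Glass spirit lamp, 60 across, 73 high, loose, to the right of the furnace; origin in the middle of its underside. Bystander.
- charcoal_dish: Clay dish of charcoal, 98 across, 35 high, loose, left of and before the furnace; origin in the middle of its underside. Bystander.
- pocket_scale: Flat black pocket scale, 122 x 74 x 18, loose, at the right; origin in the middle of its underside. Bystander.
- cutters: Small cutting pliers lying flat, 115 x 30 x 11, loose, on the bench in front; origin in the middle of the underside. Bystander; the hung door passes above.

How it is judged:
On the way:
1. the door, still in hand and wide open, has both knuckles lowered fully down on their pins (not dropped) (z of door_low_knuckle in the frame of furnace between 0.039 and 0.045 m and x of door_low_knuckle in the frame of furnace between -0.105 and -0.087 m and y of door_low_knuckle in the frame of furnace between -0.09 and -0.076 m and z of door_high_knuckle in the frame of furnace between 0.113 and 0.119 m and x of door_high_knuckle in the frame of furnace between -0.105 and -0.087 m and y of door_high_knuckle in the frame of furnace between -0.09 and -0.076 m and angle between door's own z axis and vertical below 0.06 rad and angle between the x axis of door and the x axis of furnace, either way round above 0.6 rad and contact force between door and the fingers above 2 N), for 0.2 s.
At the end, for the whole second after the job is handed in: The door hangs upright with both knuckles within 3 mm of fully down on their pins, is shut (parallel to the furnace front within 0.1 rad, the free edge of its brick face within 4 mm of the front face), at rest and let go (z of door_low_knuckle in the frame of furnace between 0.039 and 0.045 m and x of door_low_knuckle in the frame of furnace between -0.105 and -0.087 m and y of door_low_knuckle in the frame of furnace between -0.09 and -0.076 m and z of door_high_knuckle in the frame of furnace between 0.113 and 0.119 m and x of door_high_knuckle in the frame of furnace between -0.105 and -0.087 m and y of door_high_knuckle in the frame of furnace between -0.09 and -0.076 m and angle between door's own z axis and vertical below 0.06 rad and x of door_free_edge in the frame of furnace above -0.079 m and angle between the x axis of door and the x axis of furnace, either way round below 0.1 rad and linear speed of door below 0.01 m/s and contact force between door and the fingers below 0.1 N); the robot touches nothing.
It fails at once if the door is pressed on the furnace or its hinge with more than 50 N (contact force between door and furnace above 50 N).
It fails at once if the door is tipped over (more than 0.4 rad from upright) (angle between door's own z axis and vertical above 0.4 rad).
It fails at once if a bystander is moved by more than 20 mm (distance of any of spirit_lamp, charcoal_dish, pocket_scale, cutters from where it was at the start of the episode above 0.02 m).
It also fails if it takes over 67 s, if anything falls off the work surface, if the arm or the gripper's body presses on something with over 40 N, if the wrist force passes 120 N, or if a joint passes its speed limit or range.

## Working session

There is one attempt and no reset: what is moved stays moved. The work goes in short steps, Python scripts to look and compute and a tool call to move; the robot and the scene stay as the last step left them, time stands still between calls to the robot, and variables do not carry over. Pictures are saved under pics/ and viewed, at most 10 in all, crops included, and the job is handed in when it is done.

Besides the shell and the picture viewer there is one more tool, called after "Emit:" by a JSON object that holds its "name" and its "arguments". step_arm: Moves the arm, as the interface text tells. Its arguments: {"type":"object","properties":{"moves":{"type":"array","items":{"type":"object","properties":{"delta_pos":{"type":"array","items":{"type":"number"}},"spin":{"type":"number"}}}},"gripper":{"type":"number"},"newtons":{"type":"number"}},"required":["moves"]}

```bash
mkdir -p pics; ls
python3 - <<'E'
from plant import r,eyes
import cv2
o=r.get_obs();print(o)
for n in("side","top"):
    cv2.imwrite(f"pics/{n}0.png",eyes.capture(n)[:,:,::-1]);print(n,eyes.camera_params(n))
E
```

```text
pics
{'time': 0.0, 'joint_pos': array([ 1.13209416,  0.46943351, -0.04859449,  1.53366651,  0.02410056,
        1.14097939, -0.08229097]), 'qd': array([ 2.66323126e-04,  2.54607932e-04, -1.31748918e-03, -2.18426697e-05,
       -4.56079503e-04,  4.27153236e-04,  9.30563277e-04]), 'effort': array([ 1.07761950e-04, -5.07968044e+01, -8.05962528e-02, -2.36157131e+01,
       -6.15550065e-02,  3.79692146e-02,  1.72500359e-04]), 'tcp_pos': array([ 0.26871677, -0.61857153,  0.22151638]), 'ee_rot': array([-3.07405376e+00, -6.38906518e-01,  7.12954105e-04]), 'ft_force': array([-0.1494403 ,  0.7038757 ,  1.27898167]), 'moment': array([ 0.00089813, -0.05582719,  0.01184768]), 'grasp_force': 0.0, 'finger_gap': 0.9998372276823557}
side {'fov_y': 53.452971630935004, 'cx': 323.6050107983534, 'cy': 238.99805175000282, 'camera_from_world': array([[-0.99990964,  0.00955373,  0.00945718,  0.54151034],
       [ 0.00372735,  0.87295975, -0.487778  , -0.0708807 ],
       [-0.01291584, -0.48769868, -0.87291648,  1.17509467],
       [ 0.        ,  0.        ,  0.        ,  1.        ]])}
top {'fov_y': 53.67523231594524, 'cx': 312.78402128851656, 'cy': 234.2626807936313, 'camera_from_world': array([[ 0.00597387, -0.99997319, -0.00423471,  0.14861699],
       [-0.99363194, -0.00545939, -0.11254231,  0.53117548],
       [ 0.11251617,  0.00488006, -0.99363791,  1.01817885],
       [ 0.        ,  0.        ,  0.        ,  1.        ]])}
```

View pics/side0.png

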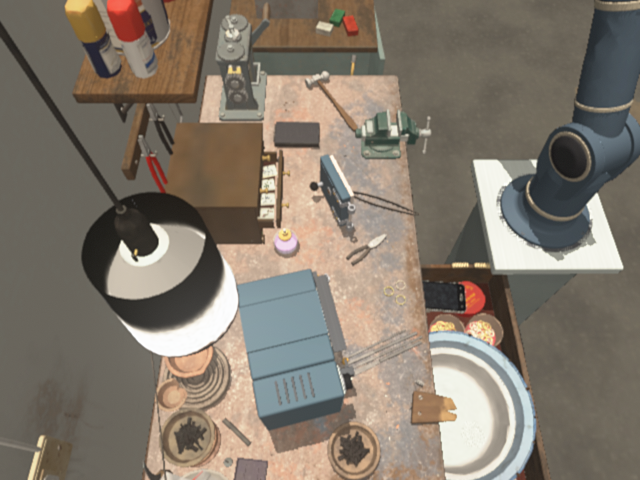

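View pics/top0.png

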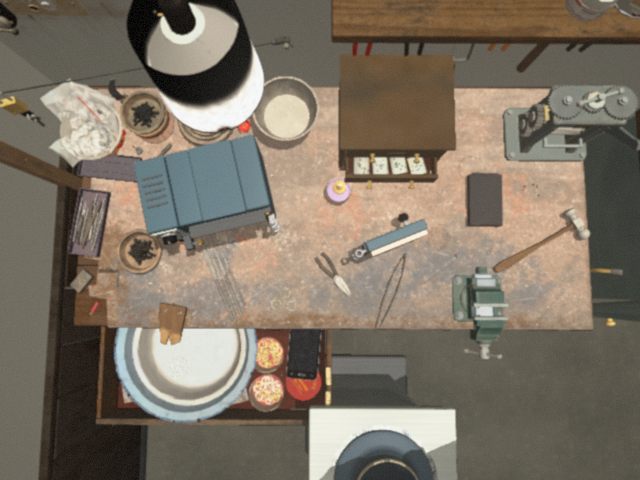

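Run:
```python
import cv2
a=cv2.imread("pics/top0.png")
c=cv2.resize(a[195:275,335:435],None,fx=6,fy=6,interpolation=cv2.INTER_CUBIC)[:, :600]
d=cv2.resize(a[130:260,130:290],None,fx=5,fy=5,interpolation=cv2.INTER_CUBIC)[:600]
cv2.imwrite("pics/c1.png",c);cv2.imwrite("pics/c2.png",d[:600,:800])
```

```text
(no output)
```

View pics/c1.png

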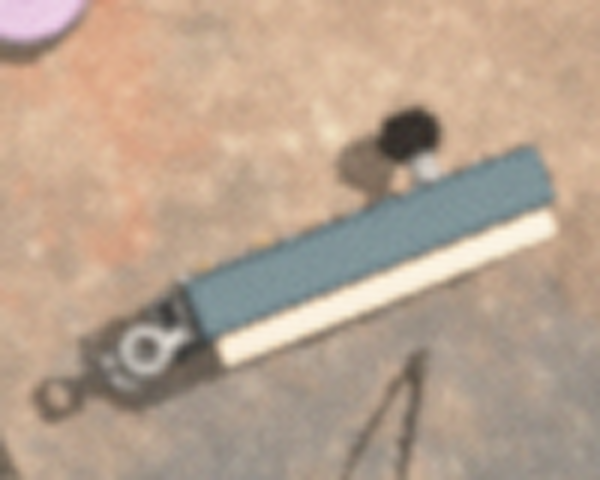

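View pics/c2.png

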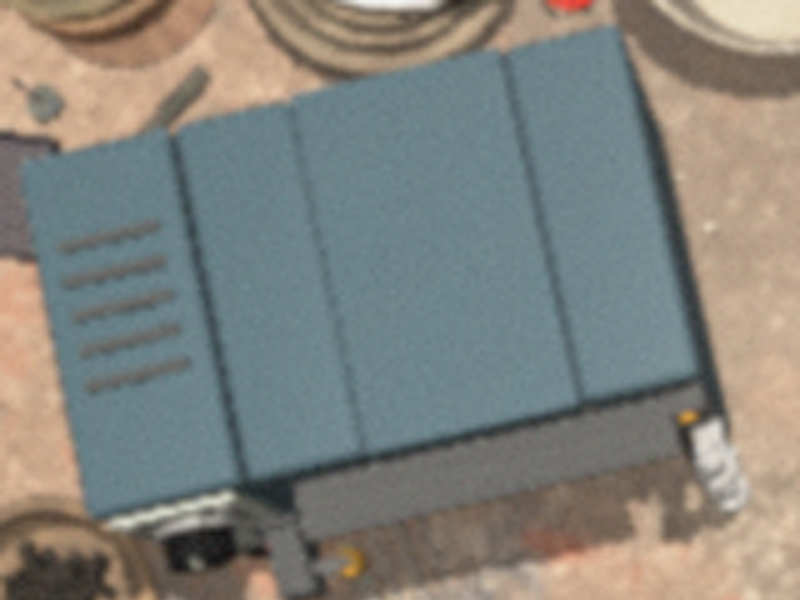

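```bash
cat > h.py <<'E'
import numpy as np, cv2
from scipy.spatial.transform import Rotation as R
from plant import r,eyes
def ray(n,u,v,P=None):
    P=P or eyes.camera_params(n);f=240/np.tan(np.radians(P["fov_y"])/2)
    x,y=(u-P["cx"])/f,(v-P["cy"])/f
    if n=="wrist":
        t=np.hypot(x,y);d=np.array([x/t*np.sin(t),y/t*np.sin(t),np.cos(t)])
    else: d=np.array([x,y,1.])
    M=P["camera_from_world"];Rt=M[:3,:3].T
    return -Rt@M[:3,3],Rt@d
def atz(n,u,v,z,P=None):
    c,d=ray(n,u,v,P);return c+d*(z-c[2])/d[2]
def px(n,p,P=None):
    P=P or eyes.camera_params(n);f=240/np.tan(np.radians(P["fov_y"])/2)
    q=P["camera_from_world"]@np.r_[p,1]
    if n=="wrist":
        s=np.hypot(q[0],q[1]);t=np.arctan2(s,q[2]);return P["cx"]+f*t*q[0]/s,P["cy"]+f*t*q[1]/s
    return P["cx"]+f*q[0]/q[2],P["cy"]+f*q[1]/q[2]
def fit(loc,w):  # planar rigid fit: yaw, t
    loc,w=np.array(loc)[:,:2],np.array(w)[:,:2];a,b=loc-loc.mean(0),w-w.mean(0)
    y=np.arctan2((a[:,0]*b[:,1]-a[:,1]*b[:,0]).sum(),(a*b).sum())
    M=np.array([[np.cos(y),-np.sin(y)],[np.sin(y),np.cos(y)]]);t=w.mean(0)-M@loc.mean(0)
    return y,t,np.linalg.norm(loc@M.T+t-w,axis=1)
E
python3 - <<'E'
from h import *
np.set_printoptions(precision=4,suppress=True)
C1=lambda u,v,z:atz("top",335+(u+.5)/6-.5,195+(v+.5)/6-.5,z)
C2=lambda u,v,z:atz("top",130+(u+.5)/5-.5,130+(v+.5)/5-.5,z)
w=[C2(22,163,.17),C2(620,25,.17),C2(697,378,.17),C2(95,518,.17)]
print(np.array(w));print("furn",fit([[.075,.153],[.075,-.09],[-.075,-.09],[-.075,.153]],w))
w=[C1(190,285,.12),C1(530,148,.12),C1(146,349,.106),C1(555,230,.12),C1(222,365,.12)]
print(np.array(w));print("door",fit([[-.016,-.065],[-.016,.065],[0,-.083],[.016,.065],[.016,-.065]],w))
E
```

```text
[[0.654  0.5006 0.17  ]
 [0.7106 0.2683 0.17  ]
 [0.5704 0.2357 0.17  ]
 [0.5148 0.4658 0.17  ]]
furn (np.float64(0.23757677548856668), array([0.6199, 0.337 ]), array([0.0039, 0.0035, 0.0045, 0.0044]))
[[ 0.5049  0.0434  0.12  ]
 [ 0.552  -0.0716  0.12  ]
 [ 0.4843  0.057   0.106 ]
 [ 0.5242 -0.0795  0.12  ]
 [ 0.478   0.0328  0.12  ]]
door (np.float64(-2.7567617351350933), array([ 0.5149, -0.019 ]), array([0.0039, 0.0027, 0.0011, 0.0057, 0.0034]))
```

Emit:
{"name": "step_arm", "arguments": {"moves": [{"delta_pos":[40,-39,-6]},{"delta_pos":[40,-39,-6]},{"delta_pos":[40,-39,-6]},{"delta_pos":[40,-39,-6]},{"delta_pos":[40,-39,-6]},{"delta_pos":[40,-39,-6]},{"delta_pos":[40,-39,-6]},{"delta_pos":[40,-39,-6]},{"delta_pos":[40,-39,-6]},{"delta_pos":[40,-39,-6]}]}}

```text
schema error: expected keys delta_pos, spin
```

Emit:
{"name": "step_arm", "arguments": {"moves": [{"delta_pos":[55,-15,0]},{"delta_pos":[55,-15,0]},{"spin":-0.18},{"spin":-0.18},{"spin":-0.18},{"spin":-0.18},{"spin":-0.18},{"spin":-0.18},{"spin":-0.18},{"spin":-0.18}]}}

```text
schema error: expected keys delta_pos, spin
```

```bash
cat >> h.py <<'E'
def pose():
    o=r.get_obs();m=R.from_rotvec(o["ee_rot"]).as_matrix();return o["tcp_pos"],np.arctan2(m[1,0],m[0,0]),m,o
E
python3 - <<'E'
from h import *
import pickle
p,y,m,o=pose();print(p,y,m[:,2],o["joint_pos"],o["time"],o["ft_force"])
P=eyes.camera_params("wrist");im=eyes.capture("wrist");pickle.dump(P,open("w1.pkl","wb"))
print(P)
cv2.imwrite("pics/w1.png",im[:,:,::-1])
print(px("wrist",[.546,.234,.132],P),px("wrist",[.515,-.019,.12],P))
E
```

```text
[ 0.26871118 -0.61862512  0.22159841] 0.40979365690943675 [-7.89141463e-04  1.57902886e-03 -9.99998442e-01] [ 1.13206925  0.46937494 -0.04851897  1.53356545  0.02409905  1.14100249
 -0.08229413] 0.1 [0.52380784 0.44682251 0.60474342]
{'fov_y': 65.70646984690485, 'cx': 322.1678582551108, 'cy': 237.16422906897108, 'camera_from_world': array([[ 0.39907041, -0.9169193 , -0.00134418, -0.67438547],
       [-0.88713604, -0.38647763,  0.25223936, -0.03129636],
       [-0.23180263, -0.09946879, -0.96766394,  0.38928056],
       [ 0.        ,  0.        ,  0.        ,  1.        ]])}
(np.float64(-86.29982510408956), np.float64(-111.41326301654638)) (np.float64(-28.134229551480303), np.float64(-112.32771838132217))
```

View pics/w1.png

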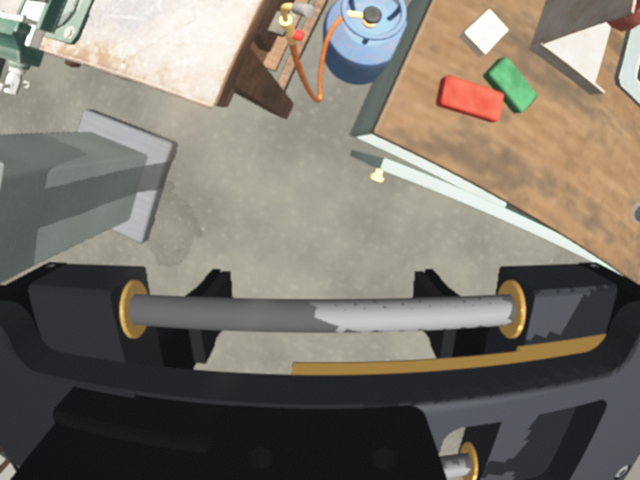

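Emit:
{"name": "step_arm", "arguments": {"moves": [{"delta_pos":[40,-39,-6],"spin":0},{"delta_pos":[40,-39,-6],"spin":0},{"delta_pos":[40,-39,-6],"spin":0},{"delta_pos":[40,-39,-6],"spin":0},{"delta_pos":[40,-39,-6],"spin":0},{"delta_pos":[40,-39,-6],"spin":0},{"delta_pos":[40,-39,-6],"spin":0},{"delta_pos":[40,-39,-6],"spin":0},{"delta_pos":[40,-39,-6],"spin":0},{"delta_pos":[40,-39,-6],"spin":0}]}}

```text
time: 1.4
tcp_pos: [0.4807, -0.1004, 0.2827]
ee_rot: [3.076, 0.639, 0.0]
ft_force: [1.0, -1.1, 0.3]
finger_gap: 1.003
grasp_force: 0.0
```

Emit:
{"name": "step_arm", "arguments": {"moves": [{"delta_pos":[45,-45,0],"spin":0},{"delta_pos":[22,-12,0],"spin":0},{"delta_pos":[0,0,0],"spin":-0.187},{"delta_pos":[0,0,0],"spin":-0.187},{"delta_pos":[0,0,0],"spin":-0.187},{"delta_pos":[0,0,0],"spin":-0.187},{"delta_pos":[0,0,0],"spin":-0.187},{"delta_pos":[0,0,0],"spin":-0.187},{"delta_pos":[0,0,0],"spin":-0.187},{"delta_pos":[0,0,0],"spin":-0.187}]}}

```text
time: 2.65
tcp_pos: [0.5185, -0.0242, 0.2823]
ee_rot: [-1.812, -2.566, 0.001]
ft_force: [-0.2, 0.5, 0.0]
finger_gap: 1.0
grasp_force: 0.0
```

```bash
cat >> h.py <<'E'
def pose():
    o=r.get_obs();m=R.from_rotvec(o["ee_rot"]).as_matrix();return o["tcp_pos"],np.arctan2(m[1,0],m[0,0]),m,o
E
python3 - <<'E'
from h import *
import pickle
p,y,m,o=pose();print(p,y,m[:,2],o["joint_pos"],o["time"],o["ft_force"])
P=eyes.camera_params("wrist");im=eyes.capture("wrist");pickle.dump(P,open("w2.pkl","wb"))
cv2.imwrite("pics/w2.png",im[:,:,::-1])
print(px("wrist",[.546,.234,.132],P),px("wrist",[.515,-.019,.12],P))
E
```

```text
[ 0.51853745 -0.02417401  0.28229915] 1.911906924855323 [-4.65067792e-04 -9.68468972e-05 -9.99999887e-01] [ 0.51027264  0.21919934 -0.63820735  1.79215077  0.1408286   1.17640635
  0.17024151] 2.65 [-0.20132773  0.49515361  0.04259742]
(np.float64(447.8714464372292), np.float64(-29.254580054150523)) (np.float64(320.794270797807), np.float64(213.04912812950056))
```

View pics/w2.png

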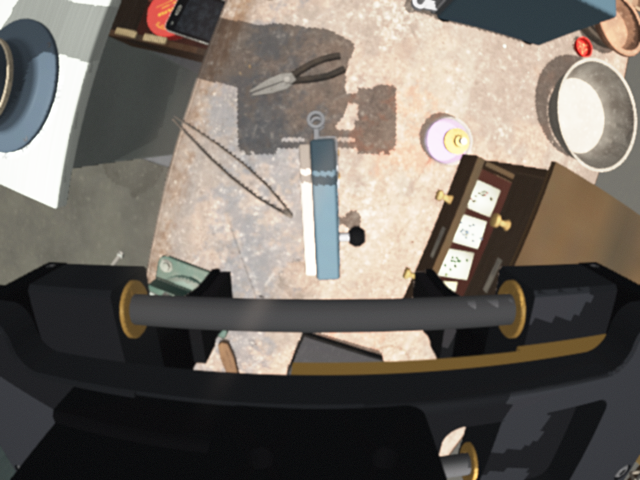

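Run:
```python
from h import *
import pickle
P=pickle.load(open("w2.pkl","rb"));a=lambda u,v,z=.12:atz("wrist",u,v,z,P)
w=[a(335,138),a(339,277),a(316,120,.106),a(301,145),a(306,276)]
L=np.array([[-.016,-.065],[-.016,.065],[0,-.083],[.016,-.062],[.016,.062]])
print(np.array(w))
y,t,e=fit(L,w);print("door",y,t,e)
y,t,e=fit(L[:3],w[:3]);print("door",y,t,e)
p,ty,m,o=pose()
d=np.r_[t,0.085]-p;print("yaw to",y+np.pi/2+2*np.pi,"now",ty,"delta tool mm",1000*m.T@d)
```

```text
[[ 0.50436465  0.04756921  0.12      ]
 [ 0.55119797 -0.07031164  0.12      ]
 [ 0.48314447  0.05760444  0.106     ]
 [ 0.47871413  0.03201421  0.12      ]
 [ 0.52190704 -0.07969124  0.12      ]]
door -2.7615685110937305 [ 0.5140233  -0.01797869] [0.0008526  0.00275857 0.00149804 0.00303468 0.00181734]
door -2.7613519066234247 [ 0.51326588 -0.01802878] [0.00078784 0.00238011 0.00159267]
yaw to 5.092629727351058 now 1.9158274059097604 delta tool mm [  7.55318084  -2.69580077 197.25159289]
```

Emit:
{"name": "step_arm", "arguments": {"moves": [{"delta_pos":[7,-3,0],"spin":-0.035},{"delta_pos":[0,0,50],"spin":0},{"delta_pos":[0,0,50],"spin":0},{"delta_pos":[0,0,50],"spin":0},{"delta_pos":[0,0,30],"spin":0},{"delta_pos":[0,0,17],"spin":0},{"delta_pos":[0,0,0],"spin":0},{"delta_pos":[0,0,0],"spin":0}]}}

```text
time: 3.7
tcp_pos: [0.5147, -0.0183, 0.0868]
ee_rot: [1.774, 2.59, 0.002]
ft_force: [0.2, -0.8, -0.7]
finger_gap: 1.004
grasp_force: 0.0
```

Emit:
{"name": "step_arm", "arguments": {"moves": [{"delta_pos":[0,0,0],"spin":0},{"delta_pos":[0,0,0],"spin":0},{"delta_pos":[0,0,0],"spin":0},{"delta_pos":[0,0,0],"spin":0},{"delta_pos":[0,0,0],"spin":0},{"delta_pos":[0,0,0],"spin":0},{"delta_pos":[0,0,0],"spin":0},{"delta_pos":[0,0,0],"spin":0}], "gripper": 0.0, "newtons": 45}}

```text
time: 4.7
tcp_pos: [0.5137, -0.0185, 0.0855]
ee_rot: [1.775, 2.592, 0.0]
ft_force: [0.4, -0.2, 0.9]
finger_gap: 0.358
grasp_force: 44.9
```

Emit:
{"name": "step_arm", "arguments": {"moves": [{"delta_pos":[0,0,-10],"spin":0},{"delta_pos":[0,0,-30],"spin":0},{"delta_pos":[0,0,-30],"spin":0},{"delta_pos":[0,0,-30],"spin":0},{"delta_pos":[40,-1,0],"spin":0},{"delta_pos":[40,-1,0],"spin":0},{"delta_pos":[40,-1,0],"spin":0},{"delta_pos":[40,-1,0],"spin":0},{"delta_pos":[40,-1,0],"spin":0},{"delta_pos":[40,-1,0],"spin":0}]}}

```text
time: 5.95
tcp_pos: [0.42, 0.2037, 0.1854]
ee_rot: [-1.775, -2.592, 0.002]
ft_force: [0.7, -0.3, -5.9]
finger_gap: 0.365
grasp_force: 44.9
```

Emit:
{"name": "step_arm", "arguments": {"moves": [{"delta_pos":[0,0,0],"spin":0.17},{"delta_pos":[0,0,0],"spin":0.17},{"delta_pos":[0,0,0],"spin":0.17},{"delta_pos":[0,0,0],"spin":0.17},{"delta_pos":[0,0,0],"spin":0.17},{"delta_pos":[0,0,0],"spin":0.17},{"delta_pos":[0,0,0],"spin":0.17},{"delta_pos":[0,0,0],"spin":0.17},{"delta_pos":[0,0,0],"spin":0.17},{"delta_pos":[0,0,0],"spin":0.17}]}}

```text
time: 7.2
tcp_pos: [0.4204, 0.2028, 0.1853]
ee_rot: [3.119, 0.369, -0.002]
ft_force: [0.1, -0.1, -4.3]
finger_gap: 0.367
grasp_force: 44.9
```

Run:
```python
from h import *
import pickle
p,y,m,o=pose();print(p,y,m[:,2],o["joint_pos"],o["time"],o["ft_force"],o["finger_gap"])
P=eyes.camera_params("wrist");im=eyes.capture("wrist");pickle.dump((P,p,y),open("w3.pkl","wb"))
cv2.imwrite("pics/w3.png",im[:,:,::-1])
q=px("wrist",[.546,.234,.132],P);print(q)
u,v=[int(x) for x in q]
print(px("wrist",p+m@[.083,0,-.021-.014+.0],P))
u0,v0=max(0,min(u-80,480)),max(0,min(v-60,360))
print(u0,v0)
a=im[:,:,::-1]
cv2.imwrite("pics/w3c.png",cv2.resize(a[v0:v0+120,u0:u0+160],None,fx=5,fy=5,interpolation=cv2.INTER_CUBIC))
```

```text
[0.42037577 0.20275361 0.18528269] 0.23553555535626475 [-1.42258202e-03 -7.06909610e-04 -9.99998738e-01] [-0.11748801  0.20615814 -0.47844729  2.03027161  0.1173574   0.93265315
 -1.99276954] 7.2 [ 0.08930606 -0.13686041 -4.27952973] 0.36706711483379123
(np.float64(319.9634161258062), np.float64(39.56159536804154))
(np.float64(321.6982110557898), np.float64(99.89736389972168))
239 0
```

View pics/w3c.png

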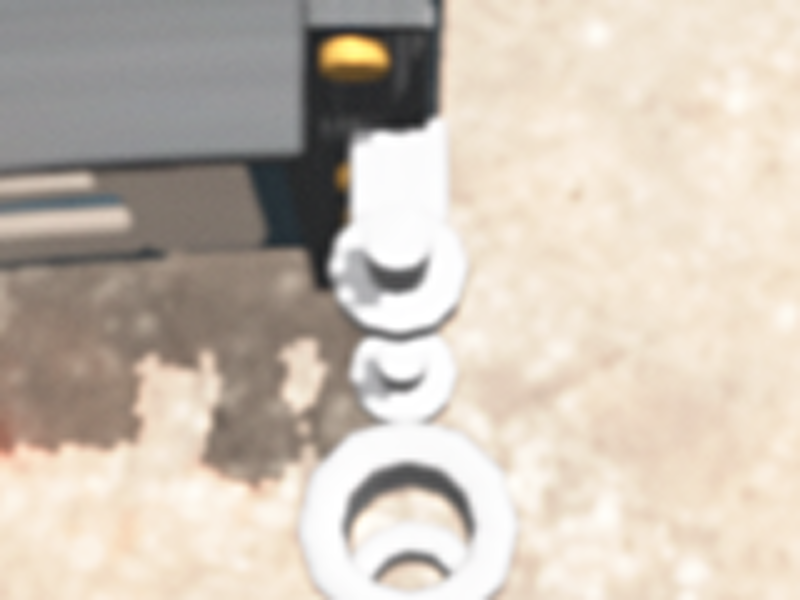

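Run:
```python
from h import *
import pickle
np.set_printoptions(precision=4,suppress=True)
P,p,y=pickle.load(open("w3.pkl","rb"))
raw=lambda u,v:(239+(u+.5)/5-.5,(v+.5)/5-.5)
fy=.2376;M=np.array([[np.cos(fy),-np.sin(fy)],[np.sin(fy),np.cos(fy)]]);t=np.array([.6199,.337])
def F(u,v,z):
    w=atz("wrist",*raw(u,v),z,P);return np.r_[w[:2],1000*(M.T@(w[:2]-t)),1000*(M.T@(w[:2]-p[:2]))]
print("world xy | furnace mm | rel tcp mm (furnace axes)")
for n,a in dict(tip=(398,236,.132),tipfront=(398,264,.132),basefront=(398,292,.116),seatL=(328,265,.116),seatR=(468,265,.116),seatfront=(398,335,.116),
  lowtipfront=(402,378,.058),lowbasefront=(402,391,.042),lseatL=(350,375,.042),lseatR=(455,375,.042),lseatfront=(402,422,.042),
  kL=(300,530,.206),kR=(515,530,.206),ktop=(408,425,.206),boretop=(410,465,.206),boreL=(345,530,.206),boreR=(475,530,.206),hoodcorner=(308,153,.154)).items(): print(n,F(*a))
def PX(fm,z):
    w=M@(np.array(fm)/1000)+t;q=px("wrist",np.r_[w,z],P);return (q[0]-239)*5,q[1]*5
```

```text
world xy | furnace mm | rel tcp mm (furnace axes)
tip [   0.5414    0.2339 -100.5662  -81.6984  124.9502    1.8143]
tipfront [   0.538     0.2331 -104.0187  -81.6965  121.4977    1.8161]
basefront [   0.5382    0.2333 -103.771   -81.5463  121.7454    1.9664]
seatL [   0.5398    0.2425 -100.1257  -72.9351  125.3907   10.5775]
seatR [   0.5437    0.2258 -100.207   -90.1558  125.3094   -6.6432]
seatfront [   0.5328    0.232  -109.3764  -81.542   116.14      1.9706]
lowtipfront [   0.5376    0.2331 -104.4084  -81.6108  121.108     1.9019]
lowbasefront [   0.5383    0.2334 -103.7089  -81.4935  121.8075    2.0191]
lseatL [   0.539     0.2422 -100.9308  -73.0819  124.5856   10.4307]
lseatR [   0.5429    0.2257 -100.992   -90.0694  124.5244   -6.5568]
lseatfront [   0.5332    0.2322 -108.9415  -81.4875  116.5749    2.0252]
kL [   0.4986    0.2304 -142.9714  -75.017    82.545     8.4957]
kR [   0.5024    0.2148 -143.0127  -91.1175   82.5037   -7.6048]
ktop [   0.5083    0.2245 -134.9343  -83.1176   90.5821    0.395 ]
boretop [   0.5053    0.2236 -138.0392  -83.2632   87.4772    0.2495]
boreL [   0.4994    0.2271 -143.0165  -78.3915   82.4999    5.1212]
boreR [   0.5016    0.2177 -143.0383  -88.1199   82.4781   -4.6073]
hoodcorner [  0.5429   0.2437 -96.8481 -72.5909 128.6683  10.9217]
```

Run:
```python
from h import *
import pickle
P,p,y=pickle.load(open("w3.pkl","rb"))
raw=lambda u,v:(239+(u+.5)/5-.5,(v+.5)/5-.5)
fy=y;M=np.array([[np.cos(fy),-np.sin(fy)],[np.sin(fy),np.cos(fy)]])
for n,a in dict(lowktop=(408,524,.132),lowbore=(410,553,.132),boreLow=(410,553,.114),ktop=(408,425,.206)).items():
    w=atz("wrist",*raw(*a[:2]),a[2],P);print(n,1000*(M.T@(w[:2]-p[:2])))
p,y,m,o=pose();print(p,y)
```

```text
lowktop [90.41930247  0.89569037]
lowbore [87.03028316  0.66562835]
boreLow [88.56889864  0.7240145 ]
ktop [90.58110114  0.58203671]
[0.42045193 0.20271914 0.18533068] 0.23194231413271413
```

Emit:
{"name": "step_arm", "arguments": {"moves": [{"delta_pos":[20,-1,0],"spin":0},{"delta_pos":[15,-0.6,0],"spin":0},{"delta_pos":[8,0,0],"spin":0},{"delta_pos":[0,0,20],"spin":0},{"delta_pos":[0,0,20],"spin":0},{"delta_pos":[0,0,8],"spin":0},{"delta_pos":[0,0,0],"spin":0},{"delta_pos":[0,0,0],"spin":0}]}}

```text
time: 8.25
tcp_pos: [0.4629, 0.215, 0.138]
ee_rot: [-3.119, -0.378, -0.001]
ft_force: [-0.1, 1.0, -5.1]
finger_gap: 0.361
grasp_force: 45.0
```

Run:
```python
from h import *
for i in range(5):
    p,y,m,o=pose();print(p,y,o["ft_force"],o["time"]); eyes.capture("side")
```

```text
[0.46294113 0.21501711 0.13797093] 0.24096070324723118 [-0.09626966  0.95850765 -5.09374919] 8.25
[0.46290533 0.21499273 0.13798311] 0.24087208808198052 [ 0.32077684  0.30567175 -5.02276885] 8.3
[0.4628474  0.21495445 0.13792985] 0.24086717024452955 [-0.31917815 -0.22517012 -5.19399397] 8.35
[0.46281272 0.21492867 0.13788679] 0.24081082975373097 [ 0.73092345  0.12526845 -4.94711964] 8.4
[0.4627718  0.21489472 0.13783036] 0.24079112912079986 [-0.2447373   0.23844608 -4.58079764] 8.45
```

Emit:
{"name": "step_arm", "arguments": {"moves": [{"delta_pos":[-0.5,0,2],"spin":0},{"delta_pos":[0,0,2],"spin":0},{"delta_pos":[0,0,2],"spin":0},{"delta_pos":[0,0,2],"spin":0},{"delta_pos":[0,0,2],"spin":0},{"delta_pos":[0,0,0],"spin":0},{"delta_pos":[0,0,0],"spin":0}]}}

```text
time: 9.38
tcp_pos: [0.4631, 0.215, 0.1271]
ee_rot: [-3.118, -0.377, -0.002]
ft_force: [4.3, 1.3, -7.2]
finger_gap: 0.359
grasp_force: 45.0
```

Emit:
{"name": "step_arm", "arguments": {"moves": [{"delta_pos":[0.7,0,0],"spin":0},{"delta_pos":[0,0,2],"spin":0},{"delta_pos":[0,0,2],"spin":0},{"delta_pos":[0,0,0],"spin":0},{"delta_pos":[0,0,0],"spin":0}]}}

```text
time: 10.0
tcp_pos: [0.4632, 0.215, 0.1236]
ee_rot: [-3.119, -0.377, -0.001]
ft_force: [3.6, 0.5, -5.7]
finger_gap: 0.36
grasp_force: 45.0
```

Emit:
{"name": "step_arm", "arguments": {"moves": [{"delta_pos":[0.6,0,2],"spin":0},{"delta_pos":[0,0,2],"spin":0},{"delta_pos":[0,0,2],"spin":0},{"delta_pos":[0,0,0],"spin":0},{"delta_pos":[0,0,0],"spin":0}]}}

```text
time: 10.62
tcp_pos: [0.4634, 0.215, 0.1174]
ee_rot: [3.119, 0.377, -0.0]
ft_force: [1.9, 0.4, -6.1]
finger_gap: 0.363
grasp_force: 45.0
```

Emit:
{"name": "step_arm", "arguments": {"moves": [{"delta_pos":[0.3,0,1.5],"spin":0},{"delta_pos":[0,0,1.5],"spin":0},{"delta_pos":[0,0,1],"spin":0},{"delta_pos":[0,0,0],"spin":0},{"delta_pos":[0,0,0],"spin":0},{"delta_pos":[0,0,0],"spin":0}]}}

```text
time: 11.38
tcp_pos: [0.4633, 0.2151, 0.1137]
ee_rot: [3.118, 0.377, -0.001]
ft_force: [-2.3, -1.9, 2.5]
finger_gap: 0.363
grasp_force: 45.0
```

Emit:
{"name": "step_arm", "arguments": {"moves": [{"delta_pos":[0,0,0.5],"spin":0},{"delta_pos":[0,0,0],"spin":0},{"delta_pos":[0,0,0],"spin":0},{"delta_pos":[0,0,0],"spin":0}]}}

```text
time: 11.88
tcp_pos: [0.4635, 0.2151, 0.113]
ee_rot: [3.119, 0.377, -0.001]
ft_force: [-3.0, -1.7, 3.2]
finger_gap: 0.366
grasp_force: 45.0
```

Run:
```python
from h import *
import pickle
p,y,m,o=pose();print(p,y,m[:,2],o["ft_force"],o["time"],o["joint_pos"])
P=eyes.camera_params("wrist");im=eyes.capture("wrist")[:,:,::-1];b=eyes.capture("side")[:,:,::-1]
cv2.imwrite("pics/w4.png",cv2.resize(im[:,:],(640,480)))
s=cv2.resize(b[240:400,260:440],None,fx=3,fy=3,interpolation=cv2.INTER_CUBIC)
c=cv2.resize(im[20:180,240:400],(480,480),interpolation=cv2.INTER_CUBIC)
o=np.zeros((480,800,3),np.uint8);o[:,:480]=c;o[:,480:]=s[:,:320];cv2.imwrite("pics/m4.png",o)
```

```text
[0.46347107 0.21512288 0.11296362] 0.2409216201808187 [-4.16022694e-04 -2.68394272e-04 -9.99999877e-01] [-2.96546408 -1.68794738  3.22880033] 11.875 [-0.16008377  0.37184301 -0.43801568  2.00993114  0.21558434  0.80437387
 -2.05221058]
```

View pics/m4.png

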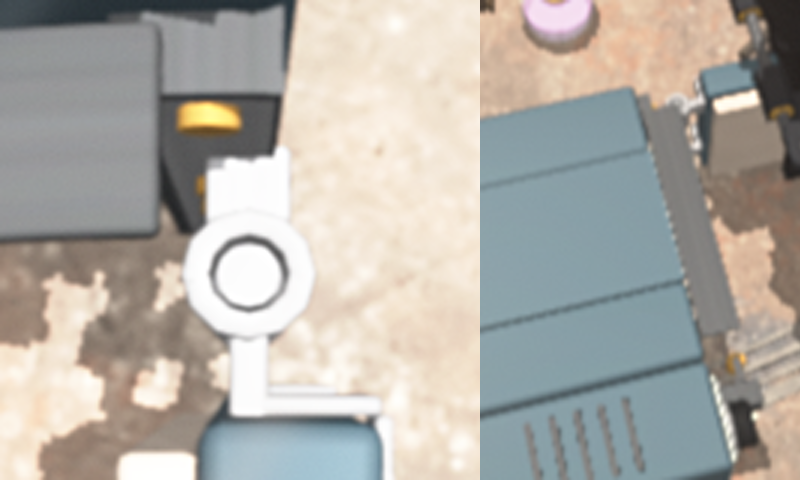

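Emit:
{"name": "step_arm", "arguments": {"moves": [{"delta_pos":[0,0,0],"spin":0},{"delta_pos":[0,0,0],"spin":0},{"delta_pos":[0,0,0],"spin":0},{"delta_pos":[0,0,0],"spin":0},{"delta_pos":[0,0,-10],"spin":0},{"delta_pos":[0,0,-30],"spin":0},{"delta_pos":[0,0,-40],"spin":0},{"delta_pos":[0,0,-10],"spin":0}], "gripper": 0.75}}

```text
time: 12.98
tcp_pos: [0.4652, 0.2162, 0.2062]
ee_rot: [-3.117, -0.377, -0.009]
ft_force: [0.4, -0.4, 0.3]
finger_gap: 0.75
grasp_force: 0.0
```

Emit:
{"name": "step_arm", "arguments": {"moves": [{"delta_pos":[-25,30,0],"spin":0},{"delta_pos":[-24,30,0],"spin":0},{"delta_pos":[0,0,0],"spin":0},{"delta_pos":[0,0,0],"spin":0},{"delta_pos":[0,0,30],"spin":0},{"delta_pos":[0,0,30],"spin":0},{"delta_pos":[0,0,26],"spin":0},{"delta_pos":[0,0,0],"spin":0}], "gripper": 0.0}}

```text
time: 13.98
tcp_pos: [0.4293, 0.1459, 0.1154]
ee_rot: [-3.118, -0.38, 0.007]
ft_force: [0.2, -0.4, 0.1]
finger_gap: 0.013
grasp_force: 0.0
```

Emit:
{"name": "step_arm", "arguments": {"moves": [{"delta_pos":[3.5,-14,0],"spin":0},{"delta_pos":[3.5,-14,0],"spin":0},{"delta_pos":[0,-13,0],"spin":0},{"delta_pos":[0,-13,0],"spin":0},{"delta_pos":[0,-13,0],"spin":0},{"delta_pos":[0,-13,0],"spin":0},{"delta_pos":[0,-13,0],"spin":0},{"delta_pos":[8,-14.5,0],"spin":0},{"delta_pos":[8,-14.5,0],"spin":0},{"delta_pos":[8,-14.5,0],"spin":0}]}}

```text
time: 15.22
tcp_pos: [0.4286, 0.2864, 0.117]
ee_rot: [-3.119, -0.377, -0.0]
ft_force: [1.0, 0.5, -0.0]
finger_gap: 0.002
grasp_force: 0.1
```

Emit:
{"name": "step_arm", "arguments": {"moves": [{"delta_pos":[9,-14.5,0],"spin":0},{"delta_pos":[10,-8,0],"spin":0},{"delta_pos":[10,-7,0],"spin":0},{"delta_pos":[11,-7,0],"spin":0},{"delta_pos":[8,-3,0],"spin":0},{"delta_pos":[0,0,0],"spin":0},{"delta_pos":[0,0,0],"spin":0}]}}

```text
time: 16.1
tcp_pos: [0.465, 0.3346, 0.1169]
ee_rot: [3.118, 0.377, -0.001]
ft_force: [-0.1, -0.4, -0.6]
finger_gap: 0.003
grasp_force: 0.0
```

Run:
```python
from h import *
p,y,m,o=pose();h=np.array([.5435,.2345]);q=1000*(p[:2]-h);c,s=np.cos(.2385),np.sin(.2385)
print(p,y,o["ft_force"],"rel hinge",c*q[0]+s*q[1],-s*q[0]+c*q[1],o["joint_pos"])
```

```text
[0.46500288 0.33456983 0.11692289] 0.24056681908374372 [-0.10344423 -0.4268162  -0.63287552] rel hinge -52.63409925289303 115.78177502525094 [-0.35527375  0.45820963 -0.44601126  1.86621515  0.25186736  0.87311995
 -2.25455611]
```

Emit:
{"name": "step_arm", "arguments": {"moves": [{"delta_pos":[5,-1,0],"spin":0},{"delta_pos":[5,-1,0],"spin":0},{"delta_pos":[5,-1,0],"spin":0},{"delta_pos":[3,0,0],"spin":0},{"delta_pos":[3,0,0],"spin":0},{"delta_pos":[0,0,0],"spin":0}]}}

```text
time: 16.85
tcp_pos: [0.4849, 0.343, 0.117]
ee_rot: [3.119, 0.377, -0.0]
ft_force: [-0.5, -0.1, -0.1]
finger_gap: 0.005
grasp_force: 0.3
```

Emit:
{"name": "step_arm", "arguments": {"moves": [{"delta_pos":[2,0,0],"spin":0},{"delta_pos":[2,0,0],"spin":0},{"delta_pos":[1.5,0,0],"spin":0},{"delta_pos":[0,0,0],"spin":0},{"delta_pos":[0,0,0],"spin":0}]}}

```text
time: 17.48
tcp_pos: [0.4904, 0.3441, 0.1171]
ee_rot: [3.119, 0.377, 0.001]
ft_force: [-0.9, -0.3, 0.1]
finger_gap: 0.007
grasp_force: 0.0
```

Emit:
{"name": "step_arm", "arguments": {"moves": [{"delta_pos":[2,0,0],"spin":0},{"delta_pos":[2,0,0],"spin":0},{"delta_pos":[0,0,0],"spin":0},{"delta_pos":[0,0,0],"spin":0}]}}

```text
time: 17.98
tcp_pos: [0.4934, 0.345, 0.1169]
ee_rot: [3.118, 0.378, -0.002]
ft_force: [-3.6, -1.0, 2.9]
finger_gap: 0.006
grasp_force: 1.7
```

Run:
```python
from h import *
a=eyes.capture("top")[:,:,::-1];b=eyes.capture("wrist")[:,:,::-1]
o=np.zeros((600,800,3),np.uint8)
o[:,:400]=cv2.resize(a[170:260,210-60:270-60+0+0+0] if 0 else a[160:280,200:280],(400,600),interpolation=cv2.INTER_CUBIC)
o[:,400:]=cv2.resize(b[0:300,200:400],(400,600),interpolation=cv2.INTER_CUBIC)
cv2.imwrite("pics/m5.png",o)
```

View pics/m5.png

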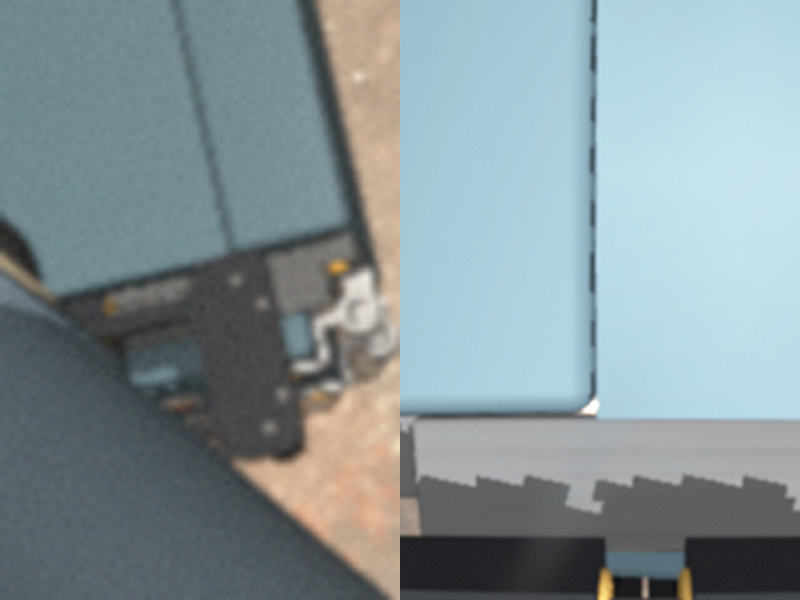

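Emit:
{"name": "step_arm", "arguments": {"moves": [{"delta_pos":[2,0,0],"spin":0},{"delta_pos":[2,0,0],"spin":0},{"delta_pos":[0,0,0],"spin":0},{"delta_pos":[0,0,0],"spin":0}]}}

```text
time: 18.58
tcp_pos: [0.4935, 0.3451, 0.1167]
ee_rot: [3.115, 0.378, -0.013]
ft_force: [-12.7, -4.6, 8.2]
finger_gap: 0.006
grasp_force: 6.5
```

Emit:
{"name": "step_arm", "arguments": {"moves": [{"delta_pos":[-4,0,0],"spin":0},{"delta_pos":[-10,0,0],"spin":0},{"delta_pos":[-40,0,0],"spin":0},{"delta_pos":[-30,40,-10],"spin":0},{"delta_pos":[0,50,-30],"spin":0},{"delta_pos":[0,50,-30],"spin":0},{"delta_pos":[0,50,-30],"spin":0},{"delta_pos":[0,50,0],"spin":0},{"delta_pos":[0,50,0],"spin":0},{"delta_pos":[0,50,0],"spin":0}]}}

```text
time: 19.82
tcp_pos: [0.4984, -0.006, 0.2177]
ee_rot: [3.118, 0.377, 0.005]
ft_force: [0.7, -0.3, 0.2]
finger_gap: 0.004
grasp_force: 0.0
```

Run:
```python
from h import *
p,y,m,o=pose();print(p,o["ft_force"],o["time"])
a=eyes.capture("top")[:,:,::-1];b=eyes.capture("side")[:,:,::-1]
t=np.array([.6199,.337])
# predicted shut top edge, z .148
h=np.array([.5435,.2345])
for n in("top","side"):
  for ang in(0,.05,.1):
    yw=.2385+ang;c,s=np.cos(yw),np.sin(yw)
    print(n,ang,[np.round(px(n,[h[0]+c*X-s*Y,h[1]+s*X+c*Y,.148]),1) for X,Y in((-.016,.018),(-.016,.148))])
o=np.zeros((600,800,3),np.uint8)
o[:,:400]=cv2.resize(a[190:280,220:280],(400,600),interpolation=cv2.INTER_CUBIC)
o[:,400:]=cv2.resize(b[260:410,300:400],(400,600),interpolation=cv2.INTER_CUBIC)
o=np.zeros((600,800,3),np.uint8)
o[:300]=cv2.resize(a[200:260,160:320],(800,300),interpolation=cv2.INTER_CUBIC)
o[300:]=cv2.resize(cv2.rotate(b[260:420,310:370],cv2.ROTATE_90_CLOCKWISE),(800,300),interpolation=cv2.INTER_CUBIC)
cv2.imwrite("pics/m6.png",o)
```

```text
[ 0.49843207 -0.00598237  0.21770005] [ 0.65903071 -0.25651493  0.20204197] 19.825
top 0 [array([263.3, 230.6]), array([198.6, 245.8])]
top 0.05 [array([263.8, 230.9]), array([199.8, 249.4])]
top 0.1 [array([264.4, 231.2]), array([201.3, 252.8])]
side 0 [array([334.8, 278.2]), array([353.4, 342.3])]
side 0.05 [array([335.2, 277.7]), array([357.2, 340.8])]
side 0.1 [array([335.5, 277.3]), array([360.9, 339.1])]
```

View pics/m6.png

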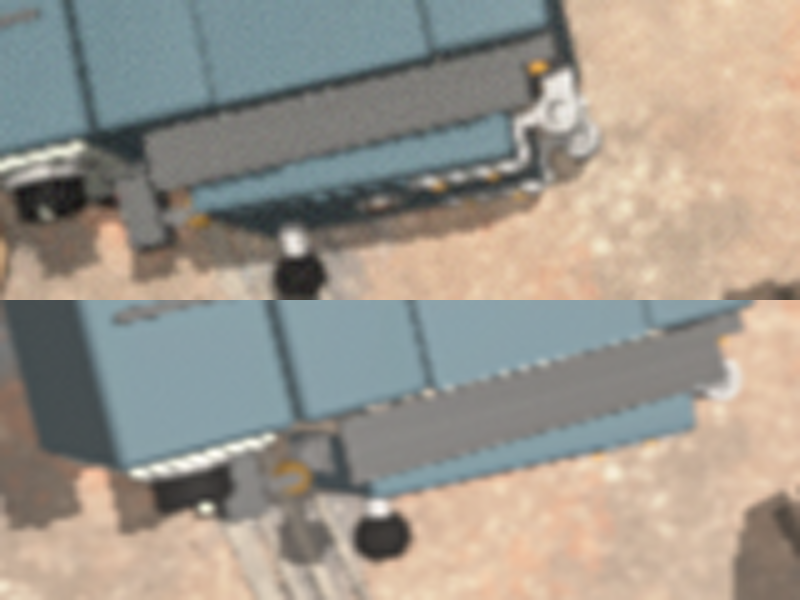

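```bash
python3 -c "
from plant import r
print(r.hand_in())"
```

```text
the job is handed in; nothing more can be done
None
```

The door is hung on both pins and swung shut: I stopped pushing at a firm stop of about 13 N, and the last pictures show it shut, with the catch roller in front of the striker. I handed the job in at about 20 s with the arm clear, and the hand-in gave no verdict.

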